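Put the microscope optics away in their caddy

TASK

Put the three microscope objectives and the eyepiece away in the four-bay caddy, one to a bay and standing upright as they stand now: the shortest objective in the bay next to the tab, then the middle one, then the longest, and the eyepiece in the bay farthest from the tab. Lower each one in gently rather than dropping it, and leave the two balance weights, the black canister, the dropper bottle and the dish standing where they are.

Things in the scene. Friction and masses are not known exactly. Their poses are not given: they have to be found in the camera images.
- caddy: Fixed blue plastic tray, 244 long (x) x 70 wide (y) x 18 mm high, one row of four bays, each 56 (x) x 62 (y) mm inside; walls 4 mm; bay floor 4 mm above the bench, rim 14 mm above that. Origin: centre of underside, on the bench. Bay centres x = -90, -30, 30, 90 mm, y = 0. A flat 26 x 34 mm tab sticks out at rim height from the -x end, so the bay at x = -90 is next to the tab.
- objective_short: Microscope objective, bright steel barrel with a black band near the foot, a tapered nose and a small glass lens on top; the shortest: 42 mm tall, barrel 28 mm diameter (straight from 4 to 36 mm height; foot ring 24 mm diameter below), about 0.1 kg. Stands upright; origin at the centre of its underside, z up; round, so yaw means nothing.
- objective_medium: Microscope objective, bright steel barrel with a black band near the foot, a tapered nose and a small glass lens on top; the middle one: 56 mm tall, barrel 30 mm diameter (straight from 4 to 46 mm height), foot ring 24 mm, about 0.15 kg. Stands upright; origin at the centre of its underside, z up; round, so yaw means nothing.
- objective_long: Microscope objective, bright steel barrel with a black band near the foot, a tapered nose and a small glass lens on top; the longest: 72 mm tall, barrel 32 mm diameter (straight from 4 to 60 mm height), foot ring 24 mm, about 0.2 kg. Stands upright; origin at the centre of its underside, z up; round, so yaw means nothing.
- eyepiece: Microscope eyepiece, 56 mm tall: a black plastic eyecup 40 mm diameter up to 22 mm height, then a bright steel tube 30 mm diameter from 25 to 56 mm height, with a broad glass lens on top; about 0.12 kg. Stands on its eyecup. Stands upright; origin at the centre of its underside, z up; round, so yaw means nothing.
- weight_large: Look-alike, stays: balance weight, plain steel cylinder 30 mm diameter with a waisted neck and a 20 mm knob on top, 60 mm tall in all. Stands upright; origin at the centre of its underside, z up; round, so yaw means nothing.
- weight_small: Look-alike, stays: smaller balance weight, steel cylinder 24 mm diameter with neck and 20 mm knob, 46 mm tall. Stands upright; origin at the centre of its underside, z up; round, so yaw means nothing.
- canister: Look-alike, stays: plain all-black plastic canister with a flat lid, 37 mm diameter, 54 mm tall, no lens. Stands upright; origin at the centre of its underside, z up; round, so yaw means nothing.
- dropper: Bystander, stays: amber dropper bottle with white cap and dark rubber teat, 31 mm diameter, 72 mm tall. Stands upright; origin at the centre of its underside, z up; round, so yaw means nothing.
- dish: Bystander, stays: shallow open clear dish, 55 mm diameter, 13 mm tall. Stands upright; origin at the centre of its underside, z up; round, so yaw means nothing. All nine loose things start on a thin fixed dark mat, 2 mm thick, 270 x 270 mm, in a rough 3 x 3 pattern about 92 mm apart.

How it is judged:
At the end, for the whole second after the job is handed in: Each optic stands in its own bay: within 26 mm of the bay centre along the caddy and 30 mm across, underside under 9 mm above the caddy underside, tilt under 0.15 rad, released, under 0.02 m/s. Weights, canister, dropper and dish within 25 mm of their starts, tilt under 0.15 rad (x of objective_short in the frame of caddy between -0.116 and -0.064 m and y of objective_short in the frame of caddy between -0.03 and 0.03 m and z of objective_short in the frame of caddy between 0 and 0.009 m and angle between each of objective_short, objective_medium, objective_long, eyepiece, weight_large, weight_small, canister, dropper, dish's own z axis and vertical below 0.15 rad and linear speed of each of objective_short, objective_medium, objective_long, eyepiece below 0.02 m/s and contact force between each of objective_short, objective_medium, objective_long, eyepiece and the fingers below 0.1 N and x of objective_medium in the frame of caddy between -0.056 and -0.004 m and y of objective_medium in the frame of caddy between -0.03 and 0.03 m and z of objective_medium in the frame of caddy between 0 and 0.009 m and x of objective_long in the frame of caddy between 0.004 and 0.056 m and y of objective_long in the frame of caddy between -0.03 and 0.03 m and z of objective_long in the frame of caddy between 0 and 0.009 m and x of eyepiece in the frame of caddy between 0.064 and 0.116 m and y of eyepiece in the frame of caddy between -0.03 and 0.03 m and z of eyepiece in the frame of caddy between 0 and 0.009 m and distance of each of weight_large, weight_small, canister, dropper, dish from where it was at the start of the episode below 0.025 m); the robot touches nothing.
It fails at once if an objective or the eyepiece is dropped (falls free of the fingers faster than 0.7 m/s, about 25 mm of fall) ((linear speed of objective_short above 0.7 m/s and contact force between objective_short and the fingers below 0.05 N) or (linear speed of objective_medium above 0.7 m/s and contact force between objective_medium and the fingers below 0.05 N) or (linear speed of objective_long above 0.7 m/s and contact force between objective_long and the fingers below 0.05 N) or (linear speed of eyepiece above 0.7 m/s and contact force between eyepiece and the fingers below 0.05 N)).
It fails at once if a weight, the canister, the dropper bottle or the dish is shifted more than 25 mm or tipped more than 0.4 rad (distance of any of weight_large, weight_small, canister, dropper, dish from where it was at the start of the episode above 0.025 m or angle between any of weight_large, weight_small, canister, dropper, dish's own z axis and vertical above 0.4 rad).
It also fails if it takes over 99 s, if anything falls off the work surface, if the arm or the gripper's body presses on something with over 40 N, if the wrist force passes 120 N, or if a joint passes its speed limit or range.

ROBOT

A 7-joint arm with a two-finger parallel gripper is mounted at the origin on the work surface. World frame = base frame: x ahead of the robot, y to its left, z up, the work surface at z = 0. Lengths are in m, angles in rad, forces in N, time in s.
With the tool pointing down it reaches from about 0.35 to 0.9 m from the base axis. Payload 8.1 kg.
Tool frame: the origin (TCP) lies midway between the tips of the shut fingers; the grasp point (between the pads) lies 19 mm behind it; z points along the fingers, y is the direction in which the jaws open and shut (so a half turn about z gives the same grasp; the last joint's range is limited). The gripper opens to 92 mm and grips with 3 to 60 N. Pads are 19 mm wide; open, the fingers measure 130 mm over their backs; the gripper's body (75 mm by 190 mm) begins 47 mm behind the grasp point.
Start: joints at [1.214, 0.434, 0.025, 1.573, -0.012, 1.134, -0.075], TCP at [0.157, -0.605, 0.227] pointing down, gripper open.
Joint ranges: [-2.62, 2.62], [-0.44, 2.09], [-1.27, 1.32], [0.08, 2.57], [-1.32, 4.46], [0.12, 2], [-2.74, 2.74]. Speed limits (rad/s): [2.22, 2.22, 3.01, 3.01, 3.14, 3.14, 3.14].

INTERFACE

Orientations are given as a rotation vector (axis times angle).
In Python, from cell import arm gives the robot as it stands.
- The arm moves only by the tool play_rows, never from a script. Its argument "moves" is a list of rows, each a list of 3 entries, a list of its own where there are three numbers: the turn, a rotation vector about the world's x, y, z in rad, then the shift along the world's x, y, z in cm, then the opening, from 0 (shut) to 1 (fully open). A call has 1 to 5 rows; each row is the pose to reach, as a shift and turn from the pose measured when the call began; what a row does not reach only later rows make up. A row lasts 1/12 s, in which the tool goes at most 41.7 mm and 7.16 degrees, less where a joint would pass 70% of its speed; a pose out of reach is approached as far as the arm can. A call with a gripper value outside its range is refused whole. The fingers move at their own pace and stop on an object; "newtons" is the grip in N (left out, the last holds). Time passes only in rows, so rows that repeat a pose let the fingers close. It gives the time, the measured TCP pose, the force and the opening at its end, in the units of the state.
- arm.observe(): the state, without advancing time (a new reading comes with each control period).
- arm.get_image(name): name is "scene" or "side" or "wrist"; returns a dict with "image" (384x512x3 uint8, red, green, blue), "fx", "fy", "cx", "cy" (pixels), "R" (3x3) and "t" (3): a world point X has camera coordinates R X + t. Camera axes: x right, y down, z forward; pixel columns grow to the right and rows downward; lengths in m; the calibration is good to about 2 mm. A picture is of the moment at which its call begins. There is no depth.
- arm.sign_off(): hands the job in, once; it reports no verdict.
The state is a dict: "clock": time; "joints": joint angles; "dq": joint speeds; "joint_efforts": joint torques, N m; "position": TCP position; "ee_rot": TCP orientation; "force": force on the tool from outside, world axes, zero at the start; "ft_torque": the same for the moment, N m; "width": opening from 0.0 (shut) to 1.0 (fully open).
Only numpy, scipy, OpenCV 4.12 (cv2) and the standard library are available. Lean on these libraries where they do the work, as an engineer would, in place of code of your own. Each camera call takes 0.05 s, during which the arm holds its last target. There are 200 camera calls.

## Working session

There is one attempt and no reset: what is moved stays moved. The work goes in short steps, Python scripts to look and compute and a tool call to move; the robot and the scene stay as the last step left them, time stands still between calls to the robot, and variables do not carry over. Pictures are saved under pics/ and viewed, on a budget of 14 in all, crops included, one or two more only if the job needs it, and the job is handed in when it is done.

Besides the shell and the picture viewer there is one more tool, called after ">>>" by a JSON object that holds its "name" and its "arguments", one argument or row to a line. play_rows: Moves the arm, as the interface text tells. Its arguments: {"type":"object","properties":{"moves":{"type":"array"},"newtons":{"type":"number"}},"required":["moves"]}

```bash
mkdir -p pics
python3 - <<'E'
from cell import arm
import cv2
s=arm.observe(); print({k:s[k] for k in('clock','position','ee_rot','force','width')})
for n in('scene','side'):
    d=arm.get_image(n); cv2.imwrite(f'pics/{n}0.png',cv2.cvtColor(d['image'],cv2.COLOR_RGB2BGR)); print(n,d['fx'],d['cx'],d['cy'],d['R'],d['t'])
E
```

```text
{'clock': 0.0, 'position': array([ 0.15670762, -0.60449667,  0.22594213]), 'ee_rot': array([-3.11481761e+00, -3.97216609e-01,  6.16278799e-04]), 'force': array([-0.35496434, -0.21099416,  0.43400829]), 'width': 0.9982231142884403}
scene 403.5229396448171 252.19077144296895 196.68788850546102 [[ 0.58031621  0.81423842 -0.01577621]
 [ 0.55584694 -0.41016726 -0.72304702]
 [-0.59520355  0.41082675 -0.69061864]] [-0.31156118 -0.25844833  1.15687218]
side 498.28608300879216 258.25934537285264 188.65105103209277 [[-0.91179351 -0.41045599  0.01258856]
 [-0.27071854  0.57776278 -0.77000107]
 [ 0.30877835 -0.70548993 -0.6379184 ]] [0.51752123 0.18074613 1.02260951]
```

View pics/scene0.png

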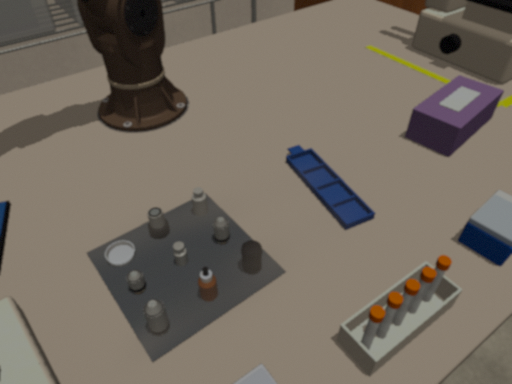

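View pics/side0.png

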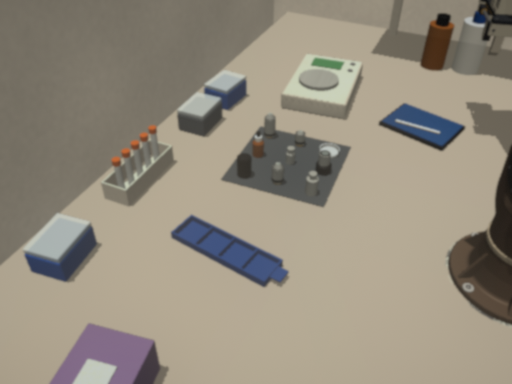

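Run:
```python
import cv2
a=cv2.imread('pics/scene0.png')[175:345,80:290]; b=cv2.imread('pics/side0.png')[100:290,160:360]
cv2.imwrite('pics/c1.png',cv2.resize(a,None,fx=3.5,fy=3.5,interpolation=cv2.INTER_CUBIC))
cv2.imwrite('pics/c2.png',cv2.resize(b,None,fx=3,fy=3,interpolation=cv2.INTER_CUBIC))
```

```text
(no output)
```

View pics/c1.png

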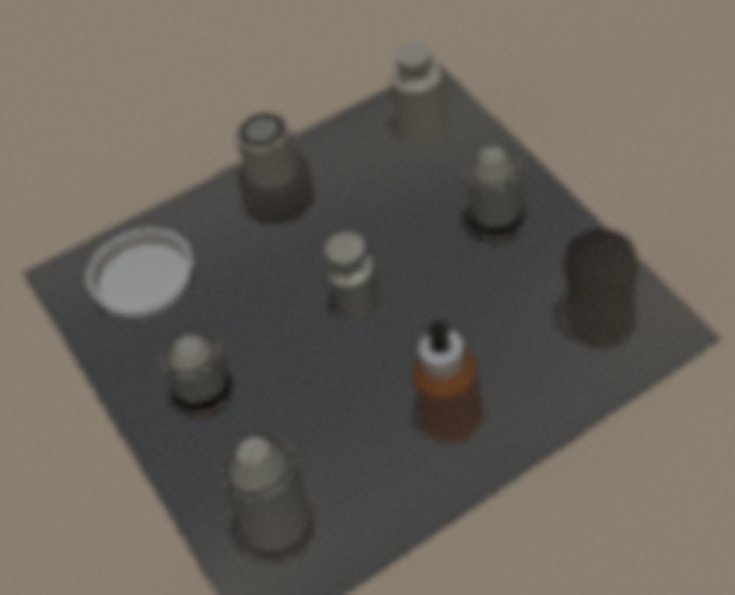

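View pics/c2.png

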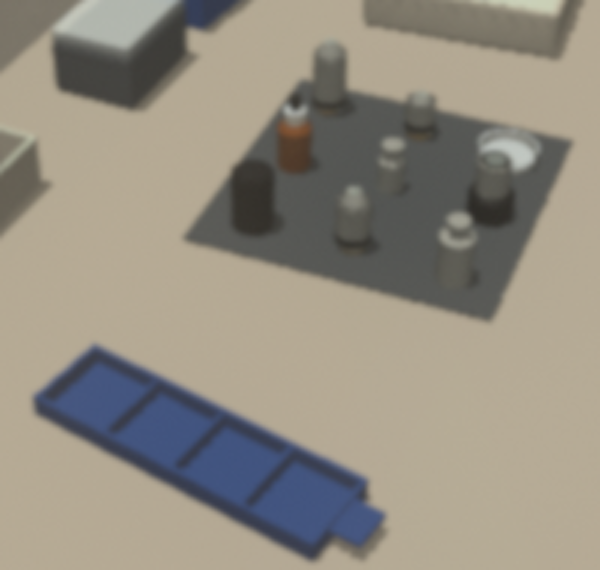

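```bash
cat > h.py <<'E'
from cell import arm
import numpy as np, cv2
def ray(d,u,v,z):
    R,t=np.array(d['R']),np.array(d['t'])
    c=-R.T@t; r=R.T@np.array([(u-d['cx'])/d['fx'],(v-d['cy'])/d['fy'],1]); return (c+r*(z-c[2])/r[2])[:2]
def proj(d,X):
    p=np.atleast_2d(X)@np.array(d['R']).T+d['t']; return np.c_[p[:,0]/p[:,2]*d['fx']+d['cx'],p[:,1]/p[:,2]*d['fy']+d['cy']]
def save(d,n,box=None,f=1):
    a=cv2.cvtColor(d['image'],cv2.COLOR_RGB2BGR)
    if box: a=a[box[1]:box[3],box[0]:box[2]]
    cv2.imwrite(n,cv2.resize(a,None,fx=f,fy=f,interpolation=cv2.INTER_CUBIC))
E
cat > m.py <<'E'
from h import *
A=arm.get_image('scene');B=arm.get_image('side')
T=dict(short=(190,342,421,98,.044),medium=(491,155,353,192,.058),long=(254,448,331,47,.074),eye=(263,130,494,158,.058),wl=(413,57,460,220,.062),ws=(346,245,393,144,.048),can=(601,245,252,174,.056),drop=(438,330,295,102,.074),dish=(139,260,509,142,.014))
for k,(a,b,c,e,z) in T.items():
    print(k,ray(A,80+a/3.5,175+b/3.5,z).round(4),ray(B,160+c/3,100+e/3,z).round(4))
for d,n in((A,'scene'),(B,'side')):
    h=cv2.cvtColor(d['image'],cv2.COLOR_RGB2HSV); m=((h[...,0]>105)&(h[...,0]<128)&(h[...,1]>110)).astype(np.uint8)
    q,l,s,c=cv2.connectedComponentsWithStats(m)
    for i in range(1,q):
        if s[i,4]>300: print(n,s[i],c[i])
for u,v in((95,346),(36,398),(314,548),(366,484)): print(ray(B,160+u/3,100+v/3,.018).round(4))
print('mat',[ray(B,160+u/3,100+v/3,.002).round(4) for u,v in((184,239),(305,82),(572,141),(490,320))])
save(A,'pics/c3.png',(270,130,390,240),6)
E
python3 m.py
```

```text
short [ 0.561  -0.2621] [ 0.5581 -0.2545]
medium [ 0.5541 -0.0842] [ 0.5528 -0.0804]
long [ 0.6532 -0.2658] [ 0.6471 -0.2544]
eye [ 0.4647 -0.1744] [ 0.464  -0.1746]
wl [ 0.4665 -0.0811] [ 0.4602 -0.0773]
ws [ 0.5551 -0.1732] [ 0.5528 -0.1711]
can [ 0.6376 -0.0717] [ 0.6387 -0.0703]
drop [ 0.6465 -0.17  ] [ 0.6397 -0.1584]
dish [ 0.4704 -0.2591] [ 0.4753 -0.2649]
scene [ 287  146   87   80 2389] [329.23231478 186.98534952]
scene [ 459  223   53   42 1095] [485.11872146 243.79543379]
side [ 384  105   78   41 1297] [424.68080185 124.34387047]
side [179 222  30  22 343] [193.20408163 232.11370262]
side [199 232  56  36 886] [226.38713318 249.54401806]
side [244 255  42  25 604] [263.67218543 268.22682119]
[0.6738 0.1313]
[0.6846 0.1975]
[0.446 0.24 ]
[0.4361 0.1738]
mat [array([ 0.6827, -0.0294]), array([ 0.6893, -0.2943]), array([ 0.4275, -0.3082]), array([ 0.4172, -0.0409])]
```

View pics/c3.png

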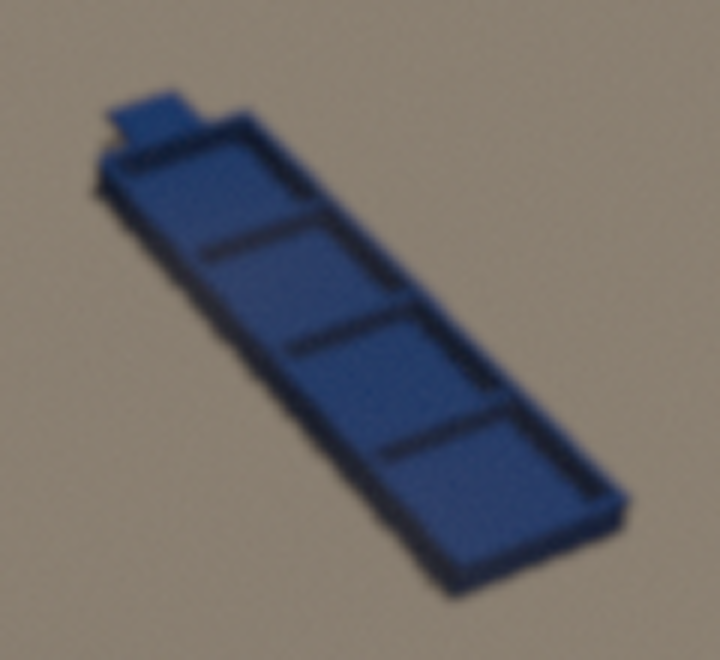

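>>> {"name": "play_rows", "arguments": {
  "moves": [
    [[0,0,-0.43],[40,43,13],0.6],
    [[0,0,-0.43],[40,43,13],0.6],
    [[0,0,-0.43],[40,43,13],0.6],
    [[0,0,-0.43],[40,43,13],0.6],
    [[0,0,-0.43],[40,43,13],0.6]
  ],
  "newtons": 15
}}

```text
clock: 0.62
position: [0.2953, -0.4555, 0.2716]
ee_rot: [-3.128, 0.284, 0.0]
force: [1.0, -1.5, -0.1]
width: 0.687
```

Run:
```python
from h import *
A=arm.get_image('scene')
P=[ray(A,270+u/6,130+v/6,.018) for u,v in((100,157),(247,112),(628,500),(455,575))]; print(np.round(P,4),np.mean(P,0))
```

```text
[[0.4409 0.1686]
 [0.4533 0.2342]
 [0.6912 0.1932]
 [0.6812 0.1224]] [0.56667391 0.17957553]
```

>>> {"name": "play_rows", "arguments": {
  "moves": [
    [[0,0,0],[27,29,8],0.6],
    [[0,0,0],[27,29,8],0.6],
    [[0,0,0],[27,29,8],0.6],
    [[0,0,0],[27,29,8],0.6],
    [[0,0,0],[27,29,8],0.6]
  ]
}}

```text
clock: 1.08
position: [0.4348, -0.3066, 0.3128]
ee_rot: [-3.127, 0.263, -0.008]
force: [0.6, -0.8, 0.6]
width: 0.601
```

>>> {"name": "play_rows", "arguments": {
  "moves": [
    [[0,0,0],[9,10,3],0.6],
    [[0,0,0],[9,10,3],0.6],
    [[0,0,0],[9,10,3],0.6],
    [[0,0,0],[9,10,3],0.6],
    [[0,0,0],[9,10,3],0.6]
  ]
}}

```text
clock: 1.5
position: [0.5278, -0.2019, 0.3433]
ee_rot: [-3.126, 0.25, -0.011]
force: [0.1, -0.9, 0.3]
width: 0.598
```

Run:
```python
from h import *
W=arm.get_image('wrist'); save(W,'pics/w1.png',None,1.5); print(W['R'].round(3),W['t'],W['fx'])
s=arm.observe(); print(s['position'],s['ee_rot'],s['width'])
```

```text
[[-0.159 -0.987 -0.005]
 [-0.952  0.152  0.265]
 [-0.261  0.047 -0.964]] [-0.11200469  0.46949808  0.65038856] 268.12836025988497
[ 0.52596841 -0.20476082  0.34275272] [-3.12728236  0.25580472 -0.00830708] 0.5997313839131166
```

View pics/w1.png

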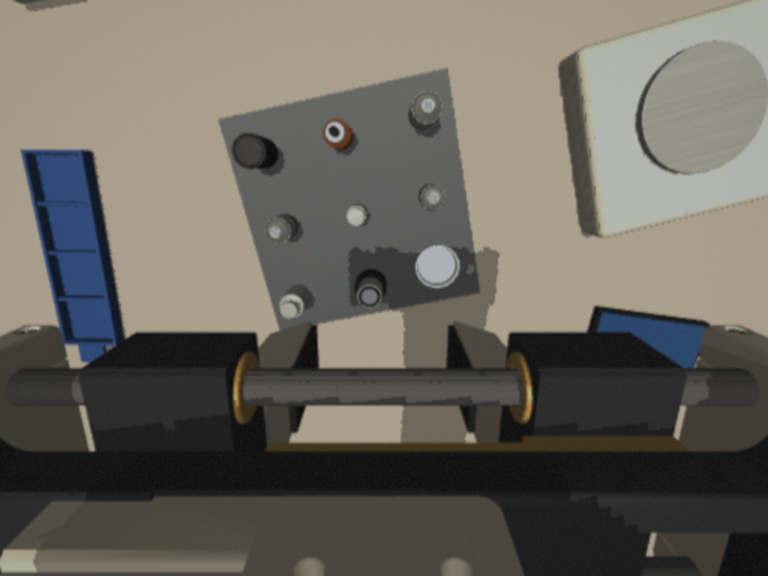

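Run:
```python
from h import *
W=arm.get_image('wrist')
for n,u,v,z in(('short',432,197,.044),('long',428,105,.074),('med',277,231,.058),('eye',370,295,.058),('wl',291,301,.062),('ws',357,214,.048),('can',250,150,.056),('drop',336,132,.074),('dish',437,267,.014),
 ('c1',23,151,.018),('c2',90,151,.018),('c3',66,342,.018),('c4',118,345,.018),('d1',36,204,.018),('d2',47,251,.018),('d3',58,298,.018)): print(n,ray(W,u/1.5,v/1.5,z).round(4))
```

```text
short [ 0.5591 -0.2643]
long [ 0.6503 -0.2688]
med [ 0.5515 -0.0887]
eye [ 0.4616 -0.1777]
wl [ 0.4704 -0.0871]
ws [ 0.5545 -0.1787]
can [ 0.6396 -0.0798]
drop [ 0.6405 -0.1747]
dish [ 0.4707 -0.2625]
c1 [0.6848 0.1897]
c2 [0.6722 0.1135]
c3 [0.4503 0.2287]
c4 [0.4352 0.1629]
d1 [0.6253 0.1983]
d2 [0.5692 0.207 ]
d3 [0.5094 0.2164]
```

>>> {"name": "play_rows", "arguments": {
  "moves": [
    [[0,0,0],[3.4,-5.8,-8],0.6],
    [[0,0,0],[3.4,-5.8,-16],0.6],
    [[0,0,0],[3.4,-5.8,-22],0.6],
    [[0,0,0],[3.4,-5.8,-22],0.6],
    [[0,0,0],[3.4,-5.8,-22],0.6]
  ]
}}

```text
clock: 2.02
position: [0.5544, -0.2633, 0.1464]
ee_rot: [-3.129, 0.266, -0.006]
force: [0.7, -1.3, -0.4]
width: 0.599
```

>>> {"name": "play_rows", "arguments": {
  "moves": [
    [[0,0,0],[0,0,0],0.6],
    [[0,0,0],[0,0,0],0.6]
  ]
}}

```text
clock: 2.18
position: [0.5511, -0.2653, 0.1443]
ee_rot: [-3.128, 0.271, 0.004]
force: [-0.0, -0.7, 0.1]
width: 0.596
```

Run:
```python
from h import *
W=arm.get_image('wrist'); save(W,'pics/w2.png',None,1.2)
s=arm.observe(); print(s['position'],s['ee_rot'],s['width'])
print([ (proj(W,[x,y,z])*1.2).round(0) for x,y,z in ((.560,-.264,.044),s['position'])])
```

```text
[ 0.55328231 -0.26495285  0.14697634] [-3.12862712  0.26994257 -0.00399798] 0.6010503773982147
[array([[304., 214.]]), array([[307., 273.]])]
```

View pics/w2.png

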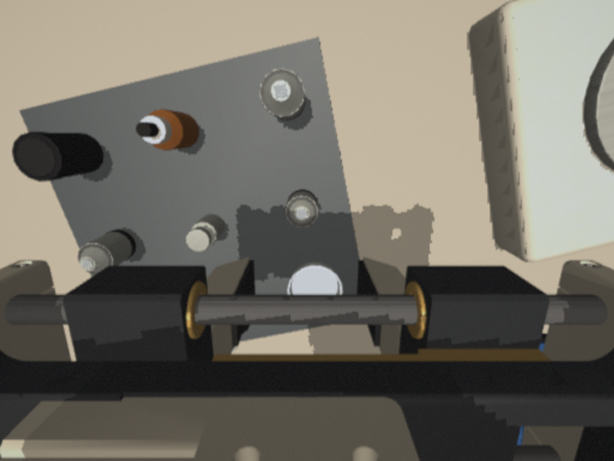

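>>> {"name": "play_rows", "arguments": {
  "moves": [
    [[0,0,0],[0.9,0.1,-4],0.6],
    [[0,0,0],[0.9,0.1,-7],0.6],
    [[0,0,0],[0.9,0.1,-9.5],0.6],
    [[0,0,0],[0.9,0.1,-11],0.6],
    [[0,0,0],[0.9,0.1,-11],0.6]
  ]
}}

```text
clock: 2.65
position: [0.5619, -0.2641, 0.037]
ee_rot: [-3.129, 0.27, -0.003]
force: [-1.4, -0.1, 0.3]
width: 0.594
```

Run:
```python
from h import *
W=arm.get_image('wrist'); save(W,'pics/w3.png',None,1.2)
for i in range(3):
  s=arm.observe(); print(s['position'],s['ee_rot'],s['width'])
S=arm.get_image('side'); save(S,'pics/s3.png',(210,80,350,200),5)
```

```text
[ 0.56283679 -0.26440129  0.03863904] [-3.12910263  0.27030948 -0.00583935] 0.6000821620777084
[ 0.56283679 -0.26440129  0.03863904] [-3.12910263  0.27030948 -0.00583935] 0.6000821620777084
[ 0.56283679 -0.26440129  0.03863904] [-3.12910263  0.27030948 -0.00583935] 0.6000821620777084
```

View pics/s3.png

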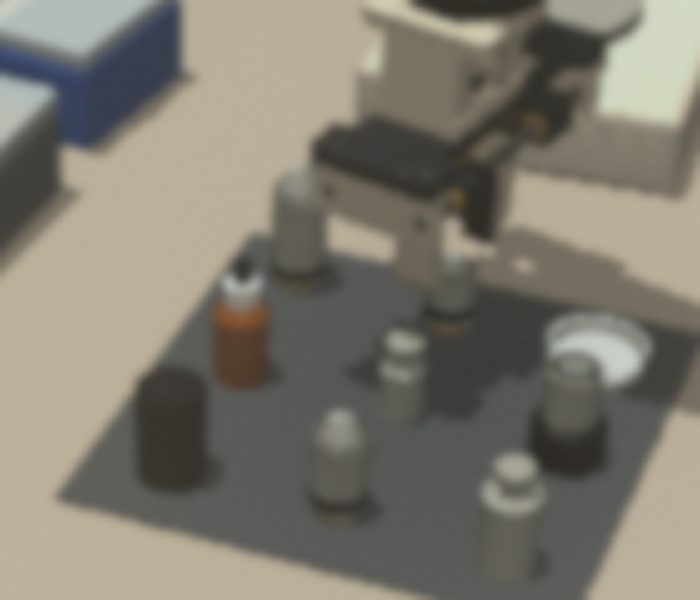

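>>> {"name": "play_rows", "arguments": {
  "moves": [
    [[0,0,0],[0,0,-1.2],0.6],
    [[0,0,0],[0,0,-2.0],0.6],
    [[0,0,0],[0,0,-2.0],0.6],
    [[0,0,0],[0,0,-2.0],0.3],
    [[0,0,0],[0,0,-2.0],0.2]
  ]
}}

```text
clock: 3.17
position: [0.5638, -0.2647, 0.0199]
ee_rot: [-3.13, 0.27, -0.009]
force: [-0.1, 0.3, -0.7]
width: 0.5
```

>>> {"name": "play_rows", "arguments": {
  "moves": [
    [[0,0,0],[0,0,0],0.1],
    [[0,0,0],[0,0,0],0.1],
    [[0,0,0],[0,0,0],0.1],
    [[0,0,0],[0,0,0],0.1],
    [[0,0,0],[0,0,0],0.1]
  ]
}}

```text
clock: 3.58
position: [0.564, -0.2647, 0.0202]
ee_rot: [-3.13, 0.27, -0.01]
force: [-0.2, 0.7, 2.2]
width: 0.292
```

>>> {"name": "play_rows", "arguments": {
  "moves": [
    [[0,0,0],[0,0,0],0.1],
    [[0,0,0],[0,0,0.5],0.1],
    [[0,0,0],[0,0,1.2],0.1],
    [[0,0,0],[0,0,1.2],0.1]
  ]
}}

```text
clock: 3.92
position: [0.5648, -0.265, 0.0336]
ee_rot: [3.13, -0.27, 0.012]
force: [0.1, -0.2, -0.9]
width: 0.29
```

>>> {"name": "play_rows", "arguments": {
  "moves": [
    [[0,0,0],[0,0,2],0.1],
    [[0,0,0],[0,0,5],0.1],
    [[0,0,0],[0,0,8],0.1],
    [[0,0,0],[0,0,8],0.1]
  ]
}}

```text
clock: 4.25
position: [0.5681, -0.2663, 0.1199]
ee_rot: [3.127, -0.27, 0.026]
force: [1.7, -0.6, -0.7]
width: 0.287
```

Run:
```python
from h import *
s=arm.observe(); print(s['position'],s['ee_rot'],s['width'])
S=arm.get_image('side'); save(S,'pics/s4.png',(210,60,350,180),5)
```

```text
[ 0.568129   -0.26629842  0.11987979] [ 3.12697844 -0.27045464  0.02635605] 0.28654623259983597
```

View pics/s4.png

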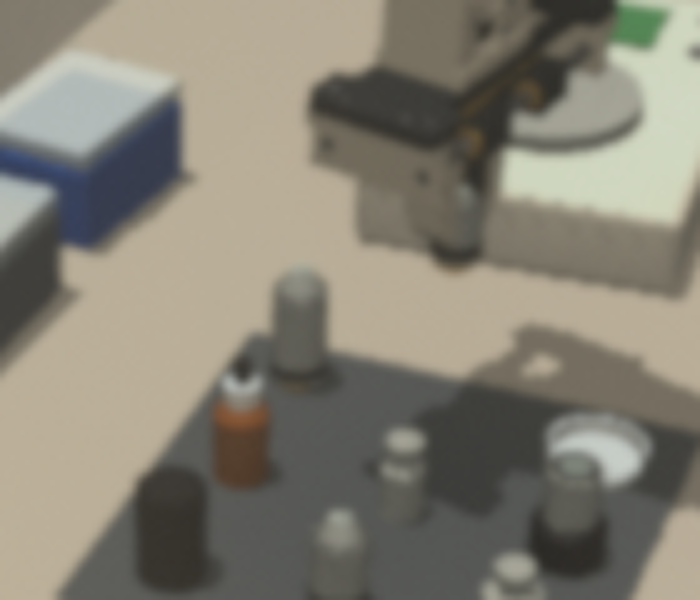

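>>> {"name": "play_rows", "arguments": {
  "moves": [
    [[0,0.017,0],[-2,10,1],0.1],
    [[0,0.017,0],[-4,20,1],0.1],
    [[0,0.017,0],[-9.4,46,1],0.1],
    [[0,0.017,0],[-9.4,46,1],0.1],
    [[0,0.017,0],[-9.4,46,1],0.1]
  ]
}}

```text
clock: 4.72
position: [0.5235, -0.0594, 0.1225]
ee_rot: [3.126, -0.271, -0.006]
force: [1.1, 0.9, -1.6]
width: 0.292
```

```bash
cat > st.py <<'E'
from h import *
import sys
from scipy.spatial.transform import Rotation as Ro
s=arm.observe(); p=s['position']; R=Ro.from_rotvec(s['ee_rot'])
z=R.apply([0,0,1]); jy=R.apply([0,1,0])
print('t',s['clock'],'p',p.round(4),'w',round(s['width'],3),'F',s['force'].round(1),'toolz',z.round(3),'jawyaw',round(np.degrees(np.arctan2(jy[1],jy[0])),1),'levelturn x,y',round(z[1]*-1,3),round(z[0],3))
if len(sys.argv)>1:
    print('shift cm',((np.array([float(v) for v in sys.argv[1:]])-p)*100).round(2))
E
python3 st.py .4744 .1951 .13
```

```text
t 4.7167 p [ 0.5235 -0.0594  0.1225] w 0.292 F [ 1.1  0.9 -1.6] toolz [-0.004 -0.003 -1.   ] jawyaw -99.9 levelturn x,y 0.003 -0.004
shift cm [-4.91 25.45  0.75]
```

>>> {"name": "play_rows", "arguments": {
  "moves": [
    [[0,0,0],[-4.9,25.4,1],0.1],
    [[0,0,0],[-4.9,25.4,1],0.1],
    [[0,0,0],[-4.9,25.4,1],0.1],
    [[0,0,0],[-4.9,25.4,1],0.1],
    [[0,0,0],[-4.9,25.4,1],0.1]
  ]
}}

```text
clock: 5.13
position: [0.4833, 0.1448, 0.1301]
ee_rot: [3.126, -0.271, -0.007]
force: [0.7, -0.4, -1.1]
width: 0.291
```

>>> {"name": "play_rows", "arguments": {
  "moves": [
    [[0,0,0],[-1,5,0],0.1],
    [[0,0,0],[-1,5,0],0.1],
    [[0,0,0],[-1,5,0],0.1]
  ]
}}

```text
clock: 5.38
position: [0.4714, 0.1995, 0.1295]
ee_rot: [3.128, -0.26, -0.009]
force: [0.2, -0.5, -1.2]
width: 0.29
```

```bash
python3 st.py .4744 .1951 .13
python3 - <<'E'
from h import *
W=arm.get_image('wrist'); save(W,'pics/w5.png',None,1.2)
c=np.array([.563,.179]);d=np.array([.984,-.179]);n=np.array([.179,.984])
for a,b in((-122,35),(-122,-35),(122,35),(122,-35)): print(a,b,(proj(W,[*(c+d*a/1e3+n*b/1e3),.018])*1.2).round(0))
E
```

```text
t 5.3833 p [0.4714 0.1995 0.1295] w 0.29 F [ 0.2 -0.5 -1.2] toolz [-0.006 -0.002 -1.   ] jawyaw -99.5 levelturn x,y 0.002 -0.006
shift cm [ 0.3  -0.44  0.05]
-122 35 [[271. 250.]]
-122 -35 [[350. 251.]]
122 35 [[266. -86.]]
122 -35 [[368. -84.]]
```

View pics/w5.png

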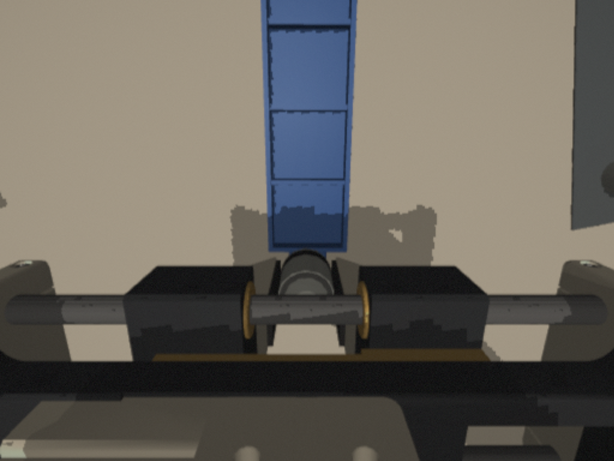

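>>> {"name": "play_rows", "arguments": {
  "moves": [
    [[0,-0.006,0],[0.3,-0.4,-3],0.1],
    [[0,-0.006,0],[0.3,-0.4,-6],0.1],
    [[0,-0.006,0],[0.3,-0.4,-8],0.1],
    [[0,-0.006,0],[0.3,-0.4,-9.5],0.1],
    [[0,-0.006,0],[0.3,-0.4,-9.5],0.1]
  ]
}}

```text
clock: 5.85
position: [0.4734, 0.1892, 0.0312]
ee_rot: [3.122, -0.268, -0.007]
force: [-0.9, -1.0, -0.5]
width: 0.293
```

```bash
python3 st.py .4744 .1961 .0225
```

```text
t 5.85 p [0.4734 0.1892 0.0312] w 0.293 F [-0.9 -1.  -0.5] toolz [-0.005 -0.007 -1.   ] jawyaw -99.8 levelturn x,y 0.007 -0.005
shift cm [ 0.1   0.69 -0.87]
```

>>> {"name": "play_rows", "arguments": {
  "moves": [
    [[0.007,-0.005,0],[0.1,0.6,0],0.1],
    [[0.007,-0.005,0],[0.1,0.6,-0.3],0.1],
    [[0.007,-0.005,0],[0.1,0.6,-0.6],0.1],
    [[0.007,-0.005,0],[0.1,0.6,-0.8],0.1],
    [[0.007,-0.005,0],[0.1,0.6,-0.8],0.1]
  ]
}}

```text
clock: 6.27
position: [0.4747, 0.1951, 0.0234]
ee_rot: [3.13, -0.269, 0.001]
force: [-0.8, -0.3, -2.8]
width: 0.293
```

```bash
python3 st.py .4744 .1961 .0225
```

```text
t 6.2667 p [0.4747 0.1951 0.0234] w 0.293 F [-0.8 -0.3 -2.8] toolz [ 0. -0. -1.] jawyaw -99.8 levelturn x,y 0.0 0.0
shift cm [-0.03  0.1  -0.09]
```

>>> {"name": "play_rows", "arguments": {
  "moves": [
    [[0,0,0],[0,0,-0.15],0.1],
    [[0,0,0],[0,0,-0.15],0.1],
    [[0,0,0],[0,0,-0.15],0.4],
    [[0,0,0],[0,0,-0.15],0.5],
    [[0,0,0],[0,0,-0.15],0.55]
  ]
}}

```text
clock: 6.68
position: [0.4748, 0.1952, 0.022]
ee_rot: [3.13, -0.269, 0.001]
force: [-0.4, 0.4, -0.2]
width: 0.456
```

>>> {"name": "play_rows", "arguments": {
  "moves": [
    [[0,0,0],[0,0,0],0.55],
    [[0,0,0],[0,0,3],0.6],
    [[0,0,0],[0,0,6],0.6],
    [[0,0,0],[0,0,10],0.6],
    [[0,0,0],[0,0,10],0.6]
  ]
}}

```text
clock: 7.1
position: [0.4781, 0.1971, 0.1283]
ee_rot: [-3.125, 0.268, -0.014]
force: [1.0, 0.3, 0.7]
width: 0.598
```

```bash
python3 st.py .5535 -.0865 .13;  python3 - <<'E'
from h import *
S=arm.get_image('side'); save(S,'pics/s6.png',(170,60,350,290),2.6)
E
```

```text
t 7.1 p [0.4781 0.1971 0.1283] w 0.598 F [1.  0.3 0.7] toolz [ 0.009  0.004 -1.   ] jawyaw -99.8 levelturn x,y -0.004 0.009
shift cm [  7.54 -28.36   0.17]
```

View pics/s6.png

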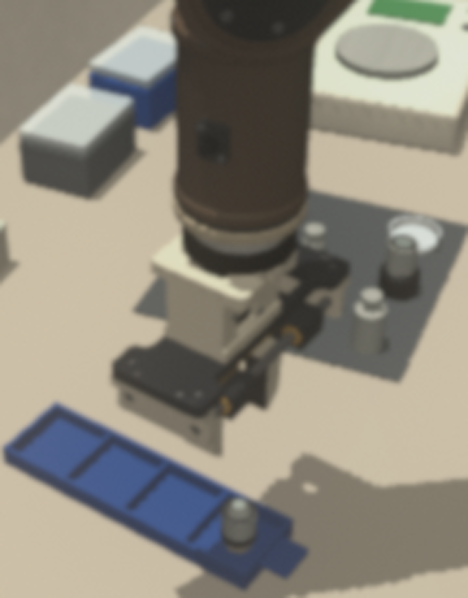

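>>> {"name": "play_rows", "arguments": {
  "moves": [
    [[-0.004,0.009,0],[7.5,-28.4,0.2],0.6],
    [[-0.004,0.009,0],[7.5,-28.4,0.2],0.6],
    [[-0.004,0.009,0],[7.5,-28.4,0.2],0.6],
    [[-0.004,0.009,0],[7.5,-28.4,0.2],0.6],
    [[-0.004,0.009,0],[7.5,-28.4,0.2],0.6]
  ]
}}

```text
clock: 7.57
position: [0.5295, -0.0077, 0.1254]
ee_rot: [3.129, -0.268, -0.004]
force: [0.7, -0.0, 0.0]
width: 0.599
```

>>> {"name": "play_rows", "arguments": {
  "moves": [
    [[0,0,0],[2.1,-7.6,0],0.6],
    [[0,0,0],[2.1,-7.6,0],0.6],
    [[0,0,0],[2.1,-7.6,0],0.6],
    [[0,0,0],[2.1,-7.6,0],0.6]
  ]
}}

```text
clock: 7.9
position: [0.5501, -0.0869, 0.1242]
ee_rot: [3.127, -0.277, -0.006]
force: [0.1, 0.7, -0.3]
width: 0.601
```

```bash
python3 st.py .5535 -.0865 .13;python3 - <<'E'
from h import *
W=arm.get_image('wrist'); save(W,'pics/w7.png',None,1.2)
for n,x,y,z in(('med',.5535,-.0865,.058),('long',.6515,-.267,.074),('eye',.463,-.176,.058),('wl',.468,-.084,.062)): print(n,(proj(W,[x,y,z])*1.2).round(0))
E
```

```text
t 7.9 p [ 0.5501 -0.0869  0.1242] w 0.601 F [ 0.1  0.7 -0.3] toolz [-0.004 -0.002 -1.   ] jawyaw -100.1 levelturn x,y 0.002 -0.004
shift cm [0.34 0.04 0.58]
med [[306. 232.]]
long [[585.  27.]]
eye [[437. 320.]]
wl [[322. 336.]]
```

View pics/w7.png

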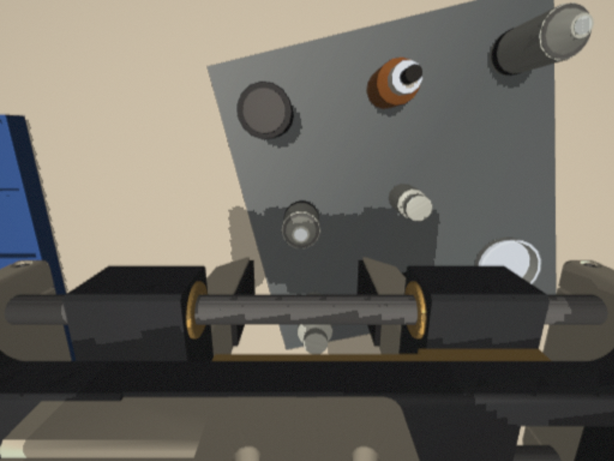

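>>> {"name": "play_rows", "arguments": {
  "moves": [
    [[0,0,0],[0.3,0.2,-2],0.6],
    [[0,0,0],[0.3,0.2,-5],0.6],
    [[0,0,0],[0.3,0.2,-7.5],0.6],
    [[0,0,0],[0.3,0.2,-9.5],0.6],
    [[0,0,0],[0.3,0.2,-10],0.6]
  ]
}}

```text
clock: 8.37
position: [0.5503, -0.0801, 0.0211]
ee_rot: [3.13, -0.267, -0.015]
force: [-1.8, -0.2, 0.7]
width: 0.598
```

>>> {"name": "play_rows", "arguments": {
  "moves": [
    [[0,0,0],[0,0,0],0.6],
    [[0,0,0],[0,0,0],0.4],
    [[0,0,0],[0,0,0],0.2],
    [[0,0,0],[0,0,0],0.1],
    [[0,0,0],[0,0,0],0.1]
  ]
}}

```text
clock: 8.78
position: [0.5511, -0.0801, 0.0222]
ee_rot: [3.13, -0.267, -0.012]
force: [-0.7, -0.8, 1.0]
width: 0.358
```

>>> {"name": "play_rows", "arguments": {
  "moves": [
    [[0,0,0],[0,0,0],0.1],
    [[0,0,0],[0,0,0],0.1],
    [[0,0,0],[0,0,0],0.1]
  ],
  "newtons": 20
}}

```text
clock: 9.03
position: [0.5512, -0.0802, 0.0226]
ee_rot: [3.13, -0.267, -0.011]
force: [-0.0, 0.5, -0.7]
width: 0.313
```

>>> {"name": "play_rows", "arguments": {
  "moves": [
    [[0,0,0],[0,0,0],0.1],
    [[0,0,0],[0,0,1],0.1],
    [[0,0,0],[0,0,4],0.1],
    [[0,0,0],[0,0,8],0.1],
    [[0,0,0],[0,0,10],0.1]
  ]
}}

```text
clock: 9.45
position: [0.5525, -0.0801, 0.1267]
ee_rot: [3.13, -0.267, -0.005]
force: [2.2, -0.6, -1.1]
width: 0.313
```

```bash
python3 st.py .5335 .1854 .13
```

```text
t 9.45 p [ 0.5525 -0.0801  0.1267] w 0.313 F [ 2.2 -0.6 -1.1] toolz [-0.003  0.    -1.   ] jawyaw -99.8 levelturn x,y -0.0 -0.003
shift cm [-1.9  26.55  0.33]
```

>>> {"name": "play_rows", "arguments": {
  "moves": [
    [[0,0,0],[-1.9,26.5,0.3],0.1],
    [[0,0,0],[-1.9,26.5,0.3],0.1],
    [[0,0,0],[-1.9,26.5,0.3],0.1],
    [[0,0,0],[-1.9,26.5,0.3],0.1],
    [[0,0,0],[-1.9,26.5,0.3],0.1]
  ]
}}

```text
clock: 9.87
position: [0.5369, 0.1293, 0.1291]
ee_rot: [-3.13, 0.268, 0.005]
force: [1.0, -0.7, -2.5]
width: 0.309
```

>>> {"name": "play_rows", "arguments": {
  "moves": [
    [[0,0,0],[-0.4,6,0],0.1],
    [[0,0,0],[-0.4,6,0],0.1],
    [[0,0,0],[-0.4,6,0],0.1],
    [[0,0,0],[-0.4,6,0],0.1]
  ]
}}

```text
clock: 10.2
position: [0.5323, 0.1911, 0.1297]
ee_rot: [-3.13, 0.262, 0.005]
force: [-0.6, -1.6, -1.8]
width: 0.307
```

```bash
python3 st.py .5335 .1854 .026
```

```text
t 10.2 p [0.5323 0.1911 0.1297] w 0.307 F [-0.6 -1.6 -1.8] toolz [-0.003  0.001 -1.   ] jawyaw -99.6 levelturn x,y -0.001 -0.003
shift cm [  0.12  -0.57 -10.37]
```

Lower to about 7 mm above the floor, checking before the last bit.

>>> {"name": "play_rows", "arguments": {
  "moves": [
    [[0,0,0],[0.1,-0.4,-2],0.1],
    [[0,0,0],[0.1,-0.4,-5],0.1],
    [[0,0,0],[0.1,-0.4,-7.5],0.1],
    [[0,0,0],[0.1,-0.4,-9.4],0.1],
    [[0,0,0],[0.1,-0.4,-9.4],0.1]
  ]
}}

```text
clock: 10.62
position: [0.5313, 0.1837, 0.0324]
ee_rot: [3.127, -0.266, -0.013]
force: [0.1, -0.2, -1.3]
width: 0.318
```

```bash
python3 st.py .5335 .1854 .0250
```

```text
t 10.6167 p [0.5313 0.1837 0.0324] w 0.318 F [ 0.1 -0.2 -1.3] toolz [-0.008 -0.003 -1.   ] jawyaw -99.7 levelturn x,y 0.003 -0.008
shift cm [ 0.22  0.17 -0.74]
```

>>> {"name": "play_rows", "arguments": {
  "moves": [
    [[0,-0.008,0],[0.2,0.2,-0.3],0.1],
    [[0,-0.008,0],[0.2,0.2,-0.6],0.1],
    [[0,-0.008,0],[0.2,0.2,-0.8],0.1],
    [[0,-0.008,0],[0.2,0.2,-0.8],0.1],
    [[0,-0.008,0],[0.2,0.2,-0.8],0.1]
  ]
}}

```text
clock: 11.03
position: [0.5338, 0.1858, 0.0252]
ee_rot: [3.128, -0.266, 0.001]
force: [-0.7, 1.1, -2.3]
width: 0.314
```

```bash
python3 st.py .5335 .1854 .0245
```

```text
t 11.0333 p [0.5338 0.1858 0.0252] w 0.314 F [-0.7  1.1 -2.3] toolz [ 0.001 -0.002 -1.   ] jawyaw -99.7 levelturn x,y 0.002 0.001
shift cm [-0.03 -0.04 -0.07]
```

>>> {"name": "play_rows", "arguments": {
  "moves": [
    [[0,0,0],[0,0,-0.1],0.1],
    [[0,0,0],[0,0,-0.1],0.25],
    [[0,0,0],[0,0,-0.1],0.4],
    [[0,0,0],[0,0,-0.1],0.5],
    [[0,0,0],[0,0,-0.1],0.55]
  ]
}}

```text
clock: 11.45
position: [0.5339, 0.186, 0.0244]
ee_rot: [3.128, -0.266, 0.002]
force: [-0.7, -0.3, -0.7]
width: 0.479
```

>>> {"name": "play_rows", "arguments": {
  "moves": [
    [[0,0,0],[0,0,0],0.55],
    [[0,0,0],[0,0,3],0.6],
    [[0,0,0],[0,0,6],0.6],
    [[0,0,0],[0,0,10],0.6],
    [[0,0,0],[0,0,10],0.6]
  ]
}}

```text
clock: 11.87
position: [0.5376, 0.1878, 0.1313]
ee_rot: [-3.128, 0.266, -0.016]
force: [1.4, -0.1, 0.5]
width: 0.598
```

```bash
python3 st.py .652 -.2655 .13
```

```text
t 11.8667 p [0.5376 0.1878 0.1313] w 0.598 F [ 1.4 -0.1  0.5] toolz [ 0.01   0.002 -1.   ] jawyaw -99.7 levelturn x,y -0.002 0.01
shift cm [ 11.44 -45.33  -0.13]
```

>>> {"name": "play_rows", "arguments": {
  "moves": [
    [[0,0.01,0],[11.4,-45.3,0.5],0.6],
    [[0,0.01,0],[11.4,-45.3,0.5],0.6],
    [[0,0.01,0],[11.4,-45.3,0.5],0.6],
    [[0,0.01,0],[11.4,-45.3,0.5],0.6],
    [[0,0.01,0],[11.4,-45.3,0.5],0.6]
  ]
}}

```text
clock: 12.28
position: [0.5868, -0.0175, 0.1299]
ee_rot: [-3.128, 0.266, -0.001]
force: [0.9, -0.4, 0.7]
width: 0.599
```

```bash
python3 st.py .652 -.2655 .13
```

```text
t 12.2833 p [ 0.5868 -0.0175  0.1299] w 0.599 F [ 0.9 -0.4  0.7] toolz [ 0.001  0.002 -1.   ] jawyaw -99.7 levelturn x,y -0.002 0.001
shift cm [ 6.52e+00 -2.48e+01  1.00e-02]
```

>>> {"name": "play_rows", "arguments": {
  "moves": [
    [[0,0,0],[6.5,-24.8,0],0.6],
    [[0,0,0],[6.5,-24.8,0],0.6],
    [[0,0,0],[6.5,-24.8,0],0.6],
    [[0,0,0],[6.5,-24.8,0],0.6],
    [[0,0,0],[6.5,-24.8,0],0.6]
  ]
}}

```text
clock: 12.7
position: [0.6394, -0.2193, 0.1299]
ee_rot: [-3.129, 0.266, -0.002]
force: [0.7, 0.6, 0.6]
width: 0.596
```

>>> {"name": "play_rows", "arguments": {
  "moves": [
    [[0,0,0],[1.1,-4.2,0],0.6],
    [[0,0,0],[1.1,-4.2,0],0.6],
    [[0,0,0],[1.1,-4.2,0],0.6],
    [[0,0,0],[1.1,-4.2,0],0.6]
  ]
}}

```text
clock: 13.03
position: [0.6502, -0.2612, 0.1293]
ee_rot: [-3.128, 0.267, -0.001]
force: [-0.3, -0.6, 0.2]
width: 0.6
```

```bash
python3 st.py .652 -.2655 .034
```

```text
t 13.0333 p [ 0.6502 -0.2612  0.1293] w 0.6 F [-0.3 -0.6  0.2] toolz [ 0.001  0.002 -1.   ] jawyaw -99.8 levelturn x,y -0.002 0.001
shift cm [ 0.18 -0.43 -9.53]
```

>>> {"name": "play_rows", "arguments": {
  "moves": [
    [[0,0,0],[0.2,-0.4,0],0.6],
    [[0,0,0],[0.2,-0.4,-3],0.6],
    [[0,0,0],[0.2,-0.4,-6],0.6],
    [[0,0,0],[0.2,-0.4,-8.5],0.6],
    [[0,0,0],[0.2,-0.4,-9.5],0.6]
  ]
}}

```text
clock: 13.45
position: [0.6503, -0.2625, 0.0307]
ee_rot: [-3.126, 0.263, 0.007]
force: [-0.8, -0.4, -0.0]
width: 0.599
```

>>> {"name": "play_rows", "arguments": {
  "moves": [
    [[0,0,0],[0,0,0],0.5],
    [[0,0,0],[0,0,0],0.3],
    [[0,0,0],[0,0,0],0.2],
    [[0,0,0],[0,0,0],0.1],
    [[0,0,0],[0,0,0],0.1]
  ]
}}

```text
clock: 13.87
position: [0.6514, -0.2632, 0.0327]
ee_rot: [-3.127, 0.263, 0.002]
force: [0.2, -0.8, 3.1]
width: 0.34
```

>>> {"name": "play_rows", "arguments": {
  "moves": [
    [[0,0,0],[0,0,0],0.1],
    [[0,0,0],[0,0,0],0.1],
    [[0,0,0],[0,0,0],0.1]
  ],
  "newtons": 22
}}

```text
clock: 14.12
position: [0.6515, -0.2632, 0.033]
ee_rot: [-3.127, 0.263, 0.002]
force: [-0.9, -0.2, -2.0]
width: 0.34
```

>>> {"name": "play_rows", "arguments": {
  "moves": [
    [[0,0,0],[0,0,0],0.1],
    [[0,0,0],[0,0,1],0.1],
    [[0,0,0],[0,0,4],0.1],
    [[0,0,0],[0,0,8],0.1],
    [[0,0,0],[0,0,10.5],0.1]
  ]
}}

```text
clock: 14.53
position: [0.6524, -0.2633, 0.1419]
ee_rot: [-3.127, 0.263, -0.003]
force: [2.3, -1.0, -0.6]
width: 0.34
```

```bash
python3 st.py .5925 .1746 .14
```

```text
t 14.5333 p [ 0.6524 -0.2633  0.1419] w 0.34 F [ 2.3 -1.  -0.6] toolz [ 0.002  0.003 -1.   ] jawyaw -99.6 levelturn x,y -0.003 0.002
shift cm [-5.99 43.79 -0.19]
```

>>> {"name": "play_rows", "arguments": {
  "moves": [
    [[0,0,0],[-6,43.8,0],0.1],
    [[0,0,0],[-6,43.8,0],0.1],
    [[0,0,0],[-6,43.8,0],0.1],
    [[0,0,0],[-6,43.8,0],0.1],
    [[0,0,0],[-6,43.8,0],0.1]
  ]
}}

```text
clock: 14.95
position: [0.623, -0.0549, 0.1407]
ee_rot: [-3.127, 0.264, -0.004]
force: [0.3, 0.6, -1.8]
width: 0.34
```

```bash
python3 st.py .5925 .1746 .14
```

```text
t 14.95 p [ 0.623  -0.0549  0.1407] w 0.34 F [ 0.3  0.6 -1.8] toolz [ 0.003  0.003 -1.   ] jawyaw -99.6 levelturn x,y -0.003 0.003
shift cm [-3.05 22.95 -0.07]
```

>>> {"name": "play_rows", "arguments": {
  "moves": [
    [[0,0,0],[-3,22.9,0],0.1],
    [[0,0,0],[-3,22.9,0],0.1],
    [[0,0,0],[-3,22.9,0],0.1],
    [[0,0,0],[-3,22.9,0],0.1],
    [[0,0,0],[-3,22.9,0],0.1]
  ]
}}

```text
clock: 15.37
position: [0.5957, 0.1517, 0.1415]
ee_rot: [-3.127, 0.264, -0.005]
force: [0.9, 1.0, -1.5]
width: 0.339
```

>>> {"name": "play_rows", "arguments": {
  "moves": [
    [[0,0,0],[-0.3,2.4,0],0.1],
    [[0,0,0],[-0.3,2.4,0],0.1],
    [[0,0,0],[-0.3,2.4,0],0.1],
    [[0,0,0],[-0.3,2.4,0],0.1]
  ]
}}

```text
clock: 15.7
position: [0.5929, 0.175, 0.1419]
ee_rot: [-3.128, 0.264, -0.005]
force: [0.4, -1.4, -2.0]
width: 0.338
```

```bash
python3 st.py .5925 .1746 .0355
```

```text
t 15.7 p [0.5929 0.175  0.1419] w 0.338 F [ 0.4 -1.4 -2. ] toolz [ 0.004  0.002 -1.   ] jawyaw -99.7 levelturn x,y -0.002 0.004
shift cm [ -0.04  -0.04 -10.64]
```

>>> {"name": "play_rows", "arguments": {
  "moves": [
    [[0,0,0],[0,0,-2],0.1],
    [[0,0,0],[0,0,-5],0.1],
    [[0,0,0],[0,0,-8],0.1],
    [[0,0,0],[0,0,-9.7],0.1],
    [[0,0,0],[0,0,-9.7],0.1]
  ]
}}

```text
clock: 16.12
position: [0.5907, 0.1715, 0.0411]
ee_rot: [3.129, -0.269, -0.004]
force: [-0.4, -0.1, -1.9]
width: 0.334
```

```bash
python3 st.py .5925 .1746 .0355
```

```text
t 16.1167 p [0.5907 0.1715 0.0411] w 0.334 F [-0.4 -0.1 -1.9] toolz [-0.003 -0.001 -1.   ] jawyaw -99.8 levelturn x,y 0.001 -0.003
shift cm [ 0.18  0.31 -0.56]
```

>>> {"name": "play_rows", "arguments": {
  "moves": [
    [[0,0,0],[0.2,0.3,-0.2],0.1],
    [[0,0,0],[0.2,0.3,-0.4],0.1],
    [[0,0,0],[0.2,0.3,-0.6],0.1],
    [[0,0,0],[0.2,0.3,-0.6],0.1],
    [[0,0,0],[0.2,0.3,-0.6],0.1]
  ]
}}

```text
clock: 16.53
position: [0.5933, 0.1747, 0.0361]
ee_rot: [3.129, -0.269, -0.002]
force: [-0.2, 0.3, -2.3]
width: 0.335
```

```bash
python3 st.py .5925 .1746 .0350
```

```text
t 16.5333 p [0.5933 0.1747 0.0361] w 0.335 F [-0.2  0.3 -2.3] toolz [-0.001 -0.001 -1.   ] jawyaw -99.8 levelturn x,y 0.001 -0.001
shift cm [-0.08 -0.01 -0.11]
```

>>> {"name": "play_rows", "arguments": {
  "moves": [
    [[0,0,0],[0,0,-0.1],0.1],
    [[0,0,0],[0,0,-0.1],0.25],
    [[0,0,0],[0,0,-0.1],0.4],
    [[0,0,0],[0,0,-0.1],0.5],
    [[0,0,0],[0,0,-0.1],0.55]
  ]
}}

```text
clock: 16.95
position: [0.5936, 0.1748, 0.0354]
ee_rot: [3.13, -0.269, -0.001]
force: [-0.4, 0.2, -0.1]
width: 0.502
```

>>> {"name": "play_rows", "arguments": {
  "moves": [
    [[0,0,0],[0,0,0],0.6],
    [[0,0,0],[0,0,3],0.6],
    [[0,0,0],[0,0,6],0.6],
    [[0,0,0],[0,0,10],0.6],
    [[0,0,0],[0,0,10],0.6]
  ]
}}

```text
clock: 17.37
position: [0.5974, 0.1765, 0.1429]
ee_rot: [-3.126, 0.269, -0.014]
force: [1.8, 1.5, 1.3]
width: 0.6
```

```bash
python3 st.py .463 -.176 .14
```

```text
t 17.3667 p [0.5974 0.1765 0.1429] w 0.6 F [1.8 1.5 1.3] toolz [ 0.009  0.003 -1.   ] jawyaw -99.8 levelturn x,y -0.003 0.009
shift cm [-13.44 -35.25  -0.29]
```

>>> {"name": "play_rows", "arguments": {
  "moves": [
    [[0,0.009,0],[-13.4,-35.2,0],0.6],
    [[0,0.009,0],[-13.4,-35.2,0],0.6],
    [[0,0.009,0],[-13.4,-35.2,0],0.6],
    [[0,0.009,0],[-13.4,-35.2,0],0.6],
    [[0,0.009,0],[-13.4,-35.2,0],0.6]
  ]
}}

```text
clock: 17.78
position: [0.5202, -0.0221, 0.1398]
ee_rot: [-3.127, 0.268, -0.002]
force: [1.4, -0.3, -0.4]
width: 0.602
```

```bash
python3 st.py .463 -.176 .14
```

```text
t 17.7833 p [ 0.5202 -0.0221  0.1398] w 0.602 F [ 1.4 -0.3 -0.4] toolz [ 0.001  0.003 -1.   ] jawyaw -99.8 levelturn x,y -0.003 0.001
shift cm [ -5.72 -15.39   0.02]
```

>>> {"name": "play_rows", "arguments": {
  "moves": [
    [[0,0,0],[-5.7,-15.4,0],0.6],
    [[0,0,0],[-5.7,-15.4,0],0.6],
    [[0,0,0],[-5.7,-15.4,0],0.6],
    [[0,0,0],[-5.7,-15.4,0],0.6],
    [[0,0,0],[-5.7,-15.4,0],0.6]
  ]
}}

```text
clock: 18.2
position: [0.4595, -0.1849, 0.1398]
ee_rot: [3.128, -0.286, -0.0]
force: [-0.0, -0.8, -0.2]
width: 0.597
```

```bash
python3 st.py .463 -.176 .030
```

```text
t 18.2 p [ 0.4595 -0.1849  0.1398] w 0.597 F [-0.  -0.8 -0.2] toolz [-0.    -0.001 -1.   ] jawyaw -100.4 levelturn x,y 0.001 -0.0
shift cm [  0.35   0.89 -10.98]
```

>>> {"name": "play_rows", "arguments": {
  "moves": [
    [[0,0,0],[0.3,0.7,0],0.6],
    [[0,0,0],[0.3,0.7,-1],0.6],
    [[0,0,0],[0.3,0.7,-3],0.6],
    [[0,0,0],[0.3,0.7,-5],0.6],
    [[0,0,0],[0.3,0.7,-5],0.6]
  ]
}}

```text
clock: 18.62
position: [0.461, -0.1753, 0.0865]
ee_rot: [-3.128, 0.281, 0.008]
force: [-0.8, -1.1, 0.6]
width: 0.598
```

```bash
python3 st.py .463 -.176 .030
```

```text
t 18.6167 p [ 0.461  -0.1753  0.0865] w 0.598 F [-0.8 -1.1  0.6] toolz [-0.005  0.002 -1.   ] jawyaw -100.3 levelturn x,y -0.002 -0.005
shift cm [ 0.2  -0.07 -5.65]
```

>>> {"name": "play_rows", "arguments": {
  "moves": [
    [[0,0,0],[0.2,0,-2],0.6],
    [[0,0,0],[0.2,0,-4],0.6],
    [[0,0,0],[0.2,0,-5.3],0.6],
    [[0,0,0],[0.2,0,-5.3],0.5],
    [[0,0,0],[0.2,0,-5.3],0.4]
  ]
}}

```text
clock: 19.03
position: [0.4633, -0.174, 0.0335]
ee_rot: [-3.128, 0.277, 0.009]
force: [0.7, 0.1, 0.8]
width: 0.503
```

>>> {"name": "play_rows", "arguments": {
  "moves": [
    [[0,0,0],[0,0,0],0.2],
    [[0,0,0],[0,0,0],0.1],
    [[0,0,0],[0,0,0],0.1],
    [[0,0,0],[0,0,0],0.1],
    [[0,0,0],[0,0,0],0.1]
  ],
  "newtons": 18
}}

```text
clock: 19.45
position: [0.4642, -0.174, 0.0344]
ee_rot: [-3.128, 0.277, 0.006]
force: [0.3, 1.5, 7.7]
width: 0.31
```

>>> {"name": "play_rows", "arguments": {
  "moves": [
    [[0,0,0],[0,0,0],0.1],
    [[0,0,0],[0,0,0],0.1],
    [[0,0,0],[0,0,0],0.1],
    [[0,0,0],[0,0,0.5],0.1],
    [[0,0,0],[0,0,0.5],0.1]
  ]
}}

```text
clock: 19.87
position: [0.4643, -0.1742, 0.04]
ee_rot: [-3.128, 0.277, 0.006]
force: [0.6, -0.4, -1.7]
width: 0.319
```

```bash
python3 st.py .6516 .1639 .14
python3 - <<'E'
from h import *
S=arm.get_image('side'); save(S,'pics/s8.png',(160,60,370,290),2.5)
E
```

```text
t 19.8667 p [ 0.4643 -0.1742  0.04  ] w 0.319 F [ 0.6 -0.4 -1.7] toolz [-0.003  0.002 -1.   ] jawyaw -100.1 levelturn x,y -0.002 -0.003
shift cm [18.73 33.81 10.  ]
```

View pics/s8.png

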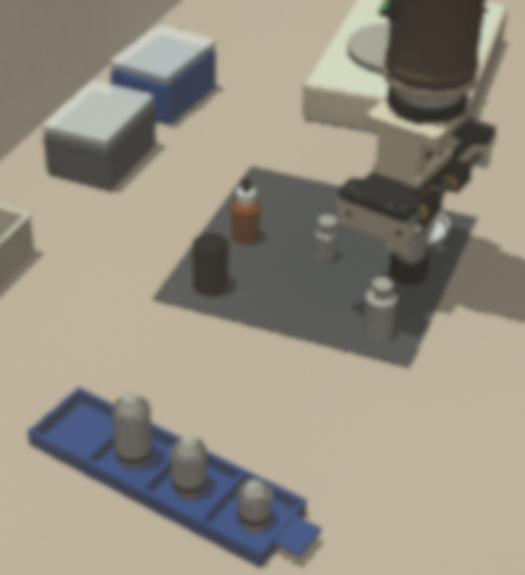

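>>> {"name": "play_rows", "arguments": {
  "moves": [
    [[0,0,0],[0,0,3],0.1],
    [[0,0,0],[0,0,6],0.1],
    [[0,0,0],[0,0,9],0.1],
    [[0,0,0],[0,0,10.5],0.1],
    [[0,0,0],[0,0,10.5],0.1]
  ]
}}

```text
clock: 20.33
position: [0.4665, -0.1747, 0.1482]
ee_rot: [-3.129, 0.278, -0.004]
force: [0.4, 0.4, -1.9]
width: 0.313
```

>>> {"name": "play_rows", "arguments": {
  "moves": [
    [[0,0,0],[18.7,33.8,0],0.1],
    [[0,0,0],[18.7,33.8,0],0.1],
    [[0,0,0],[18.7,33.8,0],0.1],
    [[0,0,0],[18.7,33.8,0],0.1],
    [[0,0,0],[18.7,33.8,0],0.1]
  ]
}}

```text
clock: 20.75
position: [0.5663, 0.0093, 0.1456]
ee_rot: [3.129, -0.279, 0.002]
force: [0.2, -0.2, -0.6]
width: 0.313
```

```bash
python3 st.py .6516 .1639 .14
```

```text
t 20.75 p [0.5663 0.0093 0.1456] w 0.313 F [ 0.2 -0.2 -0.6] toolz [ 0.001 -0.    -1.   ] jawyaw -100.2 levelturn x,y 0.0 0.001
shift cm [ 8.53 15.46 -0.56]
```

>>> {"name": "play_rows", "arguments": {
  "moves": [
    [[0,0,0],[8.5,15.4,0],0.1],
    [[0,0,0],[8.5,15.4,0],0.1],
    [[0,0,0],[8.5,15.4,0],0.1],
    [[0,0,0],[8.5,15.4,0],0.1],
    [[0,0,0],[8.5,15.4,0],0.1]
  ]
}}

```text
clock: 21.17
position: [0.6519, 0.1718, 0.144]
ee_rot: [-3.126, 0.268, -0.001]
force: [-0.7, 1.7, -1.3]
width: 0.313
```

>>> {"name": "play_rows", "arguments": {
  "moves": [
    [[0,0,0],[0,0,0],0.1],
    [[0,0,0],[0,0,0],0.1]
  ]
}}

```text
clock: 21.33
position: [0.6507, 0.1735, 0.1421]
ee_rot: [-3.126, 0.263, 0.004]
force: [-0.8, -0.6, -1.8]
width: 0.311
```

```bash
python3 st.py .6516 .1639 .037
```

```text
t 21.3333 p [0.6507 0.1735 0.1421] w 0.311 F [-0.8 -0.6 -1.8] toolz [-0.002  0.005 -1.   ] jawyaw -99.6 levelturn x,y -0.005 -0.002
shift cm [  0.09  -0.96 -10.51]
```

>>> {"name": "play_rows", "arguments": {
  "moves": [
    [[0,0,0],[0.1,-0.9,0],0.1],
    [[0,0,0],[0.1,-0.9,-3],0.1],
    [[0,0,0],[0.1,-0.9,-6],0.1],
    [[0,0,0],[0.1,-0.9,-7.5],0.1],
    [[0,0,0],[0.1,-0.9,-7.5],0.1]
  ]
}}

```text
clock: 21.75
position: [0.6487, 0.1598, 0.063]
ee_rot: [-3.13, 0.268, 0.014]
force: [-0.4, 0.2, -1.3]
width: 0.315
```

```bash
python3 st.py .6516 .1639 .037
```

```text
t 21.75 p [0.6487 0.1598 0.063 ] w 0.315 F [-0.4  0.2 -1.3] toolz [-0.009  0.001 -1.   ] jawyaw -99.8 levelturn x,y -0.001 -0.009
shift cm [ 0.29  0.41 -2.6 ]
```

>>> {"name": "play_rows", "arguments": {
  "moves": [
    [[0,-0.009,0],[0.3,0.4,0],0.1],
    [[0,-0.009,0],[0.3,0.4,-0.8],0.1],
    [[0,-0.009,0],[0.3,0.4,-1.5],0.1],
    [[0,-0.009,0],[0.3,0.4,-2],0.1],
    [[0,-0.009,0],[0.3,0.4,-2],0.1]
  ]
}}

```text
clock: 22.17
position: [0.6512, 0.1635, 0.0423]
ee_rot: [-3.13, 0.268, 0.001]
force: [-0.4, 0.1, -1.5]
width: 0.313
```

```bash
python3 st.py .6516 .1639 .037
```

```text
t 22.1667 p [0.6512 0.1635 0.0423] w 0.313 F [-0.4  0.1 -1.5] toolz [-0.001  0.    -1.   ] jawyaw -99.8 levelturn x,y -0.0 -0.001
shift cm [ 0.04  0.04 -0.53]
```

>>> {"name": "play_rows", "arguments": {
  "moves": [
    [[0,0,0],[0,0,-0.2],0.1],
    [[0,0,0],[0,0,-0.4],0.1],
    [[0,0,0],[0,0,-0.5],0.1],
    [[0,0,0],[0,0,-0.6],0.1],
    [[0,0,0],[0,0,-0.6],0.1]
  ]
}}

```text
clock: 22.58
position: [0.6515, 0.1636, 0.0366]
ee_rot: [-3.13, 0.268, 0.0]
force: [-0.6, -0.6, 2.4]
width: 0.312
```

>>> {"name": "play_rows", "arguments": {
  "moves": [
    [[0,0,0],[0,0,0],0.25],
    [[0,0,0],[0,0,0],0.4],
    [[0,0,0],[0,0,0],0.5],
    [[0,0,0],[0,0,0],0.6],
    [[0,0,0],[0,0,0],0.6]
  ]
}}

```text
clock: 23.0
position: [0.6516, 0.1637, 0.0367]
ee_rot: [-3.13, 0.268, 0.0]
force: [-0.5, 0.5, 0.2]
width: 0.552
```

>>> {"name": "play_rows", "arguments": {
  "moves": [
    [[0,0,0],[0,0,0],0.6],
    [[0,0,0],[0,0,3],0.6],
    [[0,0,0],[0,0,6],0.6],
    [[0,0,0],[0,0,10],0.6],
    [[0,0,0],[-4,-4,14],0.6]
  ]
}}

```text
clock: 23.42
position: [0.6309, 0.1453, 0.1644]
ee_rot: [-3.125, 0.26, -0.009]
force: [0.4, 0.9, 1.9]
width: 0.601
```

>>> {"name": "play_rows", "arguments": {
  "moves": [
    [[0,0,0],[-5,-8,6],0.6],
    [[0,0,0],[-5,-8,6],0.6],
    [[0,0,0],[-5,-8,6],0.6],
    [[0,0,0],[-5,-8,6],0.6],
    [[0,0,0],[-5,-8,6],0.6]
  ]
}}

```text
clock: 23.83
position: [0.5813, 0.0642, 0.2258]
ee_rot: [-3.124, 0.264, -0.013]
force: [-0.6, 0.6, -0.6]
width: 0.599
```

```bash
python3 st.py
python3 - <<'E'
from h import *
S=arm.get_image('side'); A=arm.get_image('scene')
save(S,'pics/s9.png',(160,80,360,290),2); save(A,'pics/a9.png',(80,130,390,350),1.25)
a=cv2.imread('pics/s9.png');b=cv2.imread('pics/a9.png');h=420
c=np.zeros((h,a.shape[1]+b.shape[1],3),np.uint8);c[:a.shape[0],:a.shape[1]]=a;c[:b.shape[0],a.shape[1]:]=b;cv2.imwrite('pics/f.png',c);print(c.shape)
E
```

```text
t 23.8333 p [0.5813 0.0642 0.2258] w 0.599 F [-0.6  0.6 -0.6] toolz [ 0.009  0.006 -1.   ] jawyaw -99.6 levelturn x,y -0.006 0.009
(420, 788, 3)
```

View pics/f.png

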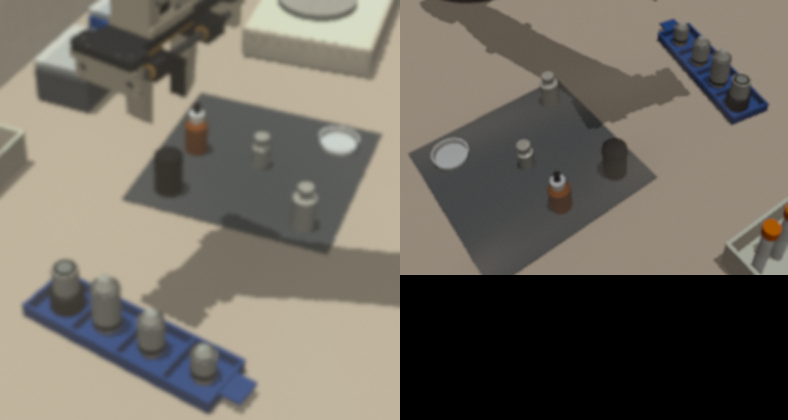

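All four stand upright in their bays in the right order (side view, from the tab: short, medium, long, then the eyepiece). The weights, canister, dropper and dish look unmoved, and the arm is clear.

```bash
python3 -c "
from cell import arm
print(arm.sign_off())"
```

```text
the job is handed in; nothing more can be done
None
```

All four optics are in the caddy and the job is handed in at about 24 s on the clock, well under the 99 s limit. From the tab the order is short, medium, long objective, then the eyepiece. I lowered each one to the bay floor before opening the fingers.

- **Optics:** the last side and scene pictures show all four upright, one to a bay, with the arm clear of everything. At release the TCP was within about 1 mm of my estimate of each bay centre.
- **Things that stay:** both weights, the canister, the dropper bottle and the dish look upright and where they started. I judged this by eye and did not re-measure them.
- **Disagreements:** my position estimates from the three cameras differed by up to about 12 mm across the caddy and the objects. A wrist picture over the caddy then matched the estimate I used to about 1–2 mm. While moving, the measured position often overshot or lagged by several millimetres, so I corrected it before each placing.
- **Force:** closing on the eyepiece gave a brief vertical reading of 7.7 N, which had gone by the next reading.

I viewed 14 pictures. No check failed.

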